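Stand a wet sanding slab on end to dry

TASK

The grey sanding slab lying flat on the bench must dry standing on its narrow end in the tray, like its two fellows. Pick it up flat and lean it lengthwise on the little sloped rest with its end on the lip, let go, and take it again by its two broad faces; then gently stand it upright in the free place on the tray, in the middle of the paper's width, bed its broad face against the low fence by pressing for a second with about 11 N (over 18 N would break the lightly glued fence loose), and let go so that it stays there, flush. Do not disturb the two standing slabs or the foam blocks.

Things in the scene. Friction and masses are not known exactly. Their poses are not given: they have to be found in the camera images.
- slab: Grey abrasive slab, a flat box 120 (x) x 56 (y) x 20 (z) mm, about 200 g. Starts flat on the bench. Origin: centre of its underside; x along its length, z out of its upper broad face. Either end and either face will serve.
- slab_mid (a point): The centre of the slab's volume (10 mm above its origin along its z).
- rest: Fixed plywood rest. Base 110 x 70 x 8 mm, x -60 to +50; origin at bench level. A board 40 mm wide rises at 45 degrees towards its +x, its face from the foot line at x -45, z 20 mm to 72 mm up the slope; the slab's upper 48 mm then stick out free, nothing beneath. At the foot a lip stands 10 mm out, square to the board. The slab overhangs the board 8 mm each side.
- rest_seat (a point): Point fixed to the rest: where the slab's centre lies when it leans on the board with its end on the lip and centred sideways (rest frame x -9.7, y 0, z 69.5 mm).
- tray: Fixed flat wooden tray, 140 (x) x 290 (y) mm, floor 8 mm thick. Origin: underside centre. Along its +x side runs the fence.
- fence: Low wooden fence fixed along the tray's +x side, 14 (x) x 290 (y) x 36 (z) mm; origin: centre of its underside, on the tray floor. Its inner face, looking to -x, is at x -7 mm in its frame, +56 mm in the tray's; its top is 44 mm above the bench.
- paper: Paper sheet on the tray floor in the free one of three places (pitch 85 mm along y); look only, no thickness. 70 mm wide in y, from x +10 (fence side) to -82 mm; axes parallel to the tray's. Origin: on the floor, mid-width, 11 mm from the fence face, so a slab standing against the fence there has its centre at x +1, y 0 mm.
- standing_a: Another such slab, loose, standing on end against the fence in one of the other two places: 20 (x) x 56 (y) x 120 (z) mm. Origin: centre of its lower end. Leave alone.
- standing_b: As standing_a, in the remaining place. Leave alone.
- cube_a: Loose yellowish foam block, 60 mm cube, on the bench. Origin: centre of its underside. Leave alone.
- cube_b: Loose yellowish foam block, 75 (x) x 60 (y) x 50 (z) mm, on the bench. Origin: centre of its underside. Leave alone.
Mind the look-alikes: they are no part of the job. What is shaped like the slab but orange or yellow is not meant.

How it is judged:
By the outcome, as a careful person would: the job done as asked, in the order asked, and still so for the second after the job is handed in, with the robot touching nothing.
It also fails if it takes over 72 s, if anything falls off the work surface, if the arm or the gripper's body presses on something with over 40 N, if the wrist force passes 120 N, or if a joint passes its speed limit or range.

ROBOT

A 6-joint arm with a two-finger parallel gripper is mounted at the origin on the work surface. World frame = base frame: x ahead of the robot, y to its left, z up, the work surface at z = 0. Lengths are in m, angles in rad, forces in N, time in s.
With the tool pointing down it reaches from about 0.3 to 0.875 m from the base axis. Payload 4.2 kg.
Tool frame: the origin (TCP) lies at the centre of the arm's flange, where the gripper is bolted on; the fingertips stand 173 mm ahead of it and the grasp point (between the pads) lies ahead of it (bot.pinch_z is the z of the grasp point in the tool frame, in m); z points along the fingers, y is the line along which they close (so a half turn about z gives the same grasp; the last joint's range is limited). The gripper opens to 85 mm and grips with 20 to 120 N. Pads are 22 mm wide; open, the fingers measure 114 mm over their backs; the gripper's body (76 mm by 85 mm) begins 54 mm behind the grasp point. The pads swing forward as they close: fully open they stand 13 mm farther back than shut.
Start: joints at [-1.3, 0.32, 1.565, -0, 1.257, -0.02], TCP at [0.165, -0.551, 0.405] pointing down, gripper open.
Joint ranges: [-3.11, 3.11], [-0.84, 2.01], [0.21, 2.61], [-1.34, 4.49], [0.05, 2.63], [-2.56, 2.56]. Speed limits (rad/s): [2.57, 2.57, 3.14, 3.14, 3.14, 3.14].

INTERFACE

Orientations are given as a unit quaternion [w, x, y, z].
In Python, from station import status, get_image, bot gives the robot as it stands.
- The arm moves only by the tool drive_tool, never from a script. Its argument "motion" is a list of rows, each a list of 6 numbers: the shift along the world's x, y, z in m, then the turn, a rotation vector about the world's x, y, z in rad. A call has exactly 8 rows; each row shifts and turns the commanded pose from where the row before left it; what a row does not reach is not made up. A row lasts 1/12 s, in which the tool goes at most 41.7 mm and 7.16 degrees, less where a joint would pass 70% of its speed; a pose out of reach is approached as far as the arm can. A call is refused whole if a number of a shift passes 0.0417 or a number of a turn 0.125, either way. A call with a gripper value outside its range is refused whole. "gripper" is the finger opening in m, from 0 to 0.0854, set as the call begins (left out, the last holds). The fingers move at their own pace and stop on an object; "squeeze" is the grip in N (left out, the last holds). Time passes only in rows, so rows that do not move let the fingers close, or fill a call up. It gives the time, the measured TCP pose, the force, the opening and the grip force at its end, in the units of the state.
- status.read_state(): the state, without advancing time (a new reading comes with each control period).
- get_image(name): name is "scene" or "top"; returns a dict with "pixels" (400x640x3 uint8, blue, green, red), "fx", "fy", "cx", "cy" (pixels), "R" (3x3) and "t" (3): a world point X has camera coordinates R X + t. Camera axes: x right, y down, z forward; pixel columns grow to the right and rows downward; lengths in m; the calibration is good to about 2 mm. A picture is of the moment at which its call begins. There is no depth.
- bot.hand_in(): hands the job in; it is judged then, once.
The state is a dict: "clock": time; "joint_pos": joint angles; "dq": joint speeds; "tau": joint torques, N m; "ee_pos": TCP position; "tcp_rot": TCP orientation; "contact_force": force on the tool from outside, world axes, zero at the start; "torque": the same for the moment, N m; "grip_width": finger opening in m; "gripper_force": force on a finger pad.
Only numpy, scipy, OpenCV 4.12 (cv2) and the standard library are available. Lean on these libraries where they do the work, as an engineer would, in place of code of your own. Each camera call takes 0.05 s, during which the arm holds its last target. There are 200 camera calls.

## Working session

There is one attempt and no reset: what is moved stays moved. The work goes in short steps, Python scripts to look and compute and a tool call to move; the robot and the scene stay as the last step left them, time stands still between calls to the robot, and variables do not carry over. Pictures are saved under pics/ and viewed, at most 10 in all, crops included, and the job is handed in when it is done.

Besides the shell and the picture viewer there is one more tool, called after "Emit:" as name([rows], argument=value, ...), one row to a line, values as JSON. drive_tool: Moves the arm, as the interface text tells. Its arguments: {"type":"object","properties":{"motion":{"type":"array"},"gripper":{"type":"number"},"squeeze":{"type":"number"}},"required":["motion"]}

```bash
ls; mkdir -p pics
python3 - <<'E'
from station import status,get_image,bot
import cv2,numpy as np
print(bot.pinch_z,{k:np.round(v,3).tolist() for k,v in status.read_state().items()})
for n in("scene","top"):
    d=get_image(n);cv2.imwrite(f"pics/{n}0.png",d["pixels"]);np.savez(f"{n}0.npz",**d)
    print(n,d["fx"],d["fy"],d["cx"],d["cy"],np.round(d["R"],3).tolist(),np.round(-np.array(d["R"]).T@d["t"],3))
E
```

```text
pics
0.1547 {'clock': 0.0, 'joint_pos': [-1.3, 0.32, 1.566, -0.0, 1.257, -0.02], 'dq': [0.001, -0.001, 0.002, 0.0, -0.002, -0.001], 'tau': [-0.001, -41.552, -23.416, -0.0, 0.008, -0.0], 'ee_pos': [0.165, -0.551, 0.404], 'tcp_rot': [-0.001, 0.989, 0.145, -0.0], 'contact_force': [-0.543, -0.065, 0.586], 'torque': [-0.011, 0.009, 0.005], 'gripper_force': 0.0, 'grip_width': 0.085}
scene 431.06791969345267 431.06791969345267 322.4476678530645 200.288593237967 [[-0.587, 0.81, 0.009], [0.683, 0.501, -0.532], [-0.435, -0.306, -0.847]] [0.978 0.242 0.873]
top 383.1268200706323 383.1268200706323 317.64427307483544 196.7864983413089 [[-0.028, -1.0, 0.005], [-0.996, 0.027, -0.081], [0.081, -0.007, -0.997]] [ 0.49  -0.025  0.913]
```

View pics/scene0.png

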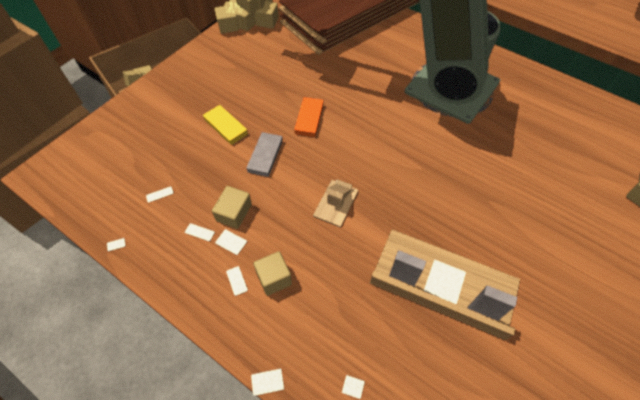

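View pics/top0.png

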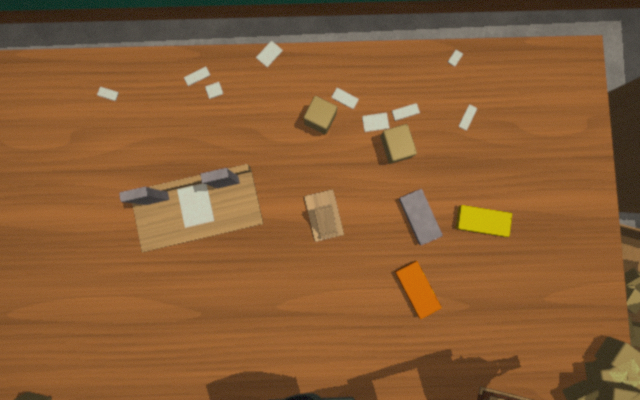

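Candidates for the slab in the top view:
- Grey flat slab at (420,217). This matches the description.
- Yellow slab at (485,221), a look-alike.
- Orange slab at (418,290), a look-alike.
- Two dark standing slabs at (143,196) and (220,178), to be left alone.

The rest is at (323,216), the paper at (196,206), and the foam blocks at (320,114) and (399,143). I'll check the choice in a close crop and measure.

```bash
cat > h.py <<'E'
import numpy as np,cv2
from station import status,get_image,bot
def load(n): return dict(np.load(n))
def ray(d,uv,z):
    R,t=np.array(d["R"]),np.array(d["t"]);uv=np.atleast_2d(uv).astype(float)
    c=np.c_[(uv[:,0]-d["cx"])/d["fx"],(uv[:,1]-d["cy"])/d["fy"],np.ones(len(uv))]@R
    o=-R.T@t;return o+c*((z-o[2])/c[:,2])[:,None]
def proj(d,X):
    c=np.atleast_2d(X)@np.array(d["R"]).T+d["t"];return np.c_[d["fx"]*c[:,0]/c[:,2]+d["cx"],d["fy"]*c[:,1]/c[:,2]+d["cy"]]
def blob(m,box):
    k=np.zeros(m.shape,np.uint8);u0,v0,u1,v1=box;k[v0:v1,u0:u1]=m[v0:v1,u0:u1]*255
    cs,_=cv2.findContours(k,cv2.RETR_EXTERNAL,cv2.CHAIN_APPROX_NONE);return max(cs,key=cv2.contourArea)
E
python3 - <<'E'
from h import *
T=load("top0.npz");S=load("scene0.npz")
def grey(d):
    h=cv2.cvtColor(d["pixels"],cv2.COLOR_BGR2HSV);return (h[...,1]<75)&(h[...,2]>60)&(h[...,2]<190)
def white(d):
    h=cv2.cvtColor(d["pixels"],cv2.COLOR_BGR2HSV);return (h[...,1]<60)&(h[...,2]>190)
def rect(d,m,box,z):
    c=blob(m,box);p=ray(d,c[:,0,:],z)[:,:2]
    r=cv2.minAreaRect((p*1000).astype(np.float32));return cv2.contourArea(c),np.round(r[0],1),np.round(r[1],1),round(r[2],1)
print("slab top",rect(T,grey(T),(390,180,450,255),.02))
print("slab scene",rect(S,grey(S),(240,125,290,180),.02))
print("paper top",rect(T,white(T),(170,175,220,235),.008))
print("paper scene",rect(S,white(S),(415,255,475,310),.008))
t=T["pixels"];s=S["pixels"]
z=lambda a,k:cv2.resize(a,None,fx=k,fy=k,interpolation=cv2.INTER_CUBIC)
o=np.zeros((600,800,3),np.uint8)
a=z(t[155:255,115:275],2.5);b=z(t[180:250,295:450],2.5);c=z(s[225:340,365:525],2.5);e=z(s[120:230,240:370],2.5)
for i,(q,y,x) in enumerate([(a,0,0),(b,0,405),(c,260,0),(e,260,405)]): o[y:y+q.shape[0],x:x+q.shape[1]]=q[:600-y,:800-x]
cv2.imwrite("pics/crop1.png",o)
E
```

```text
slab top (1201.5, array([ 509.2, -268.4]), array([119.6,  58.6]), 22.0)
slab scene (871.5, array([ 512.9, -264.4]), array([127.7,  58.7]), 21.9)
paper top (928.5, array([551.4, 258.4]), array([88.9, 68.9]), 11.3)
paper scene (1066.0, array([544. , 258.7]), array([77.7, 70.1]), 11.9)
```

View pics/crop1.png

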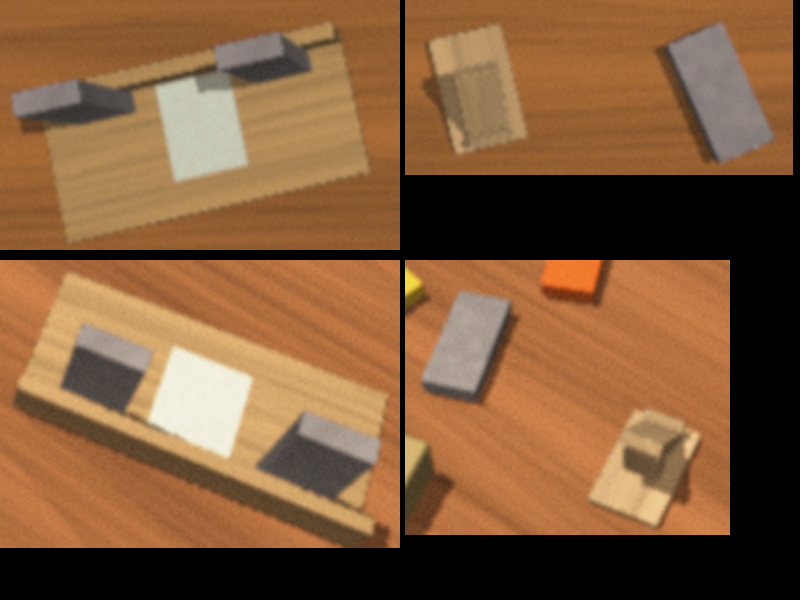

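The close crop confirms the grey slab, at crop (720,92), as the right one. The paper lies between the two standing slabs. The rest's lip end faces the robot, with its bare base strip on the far side. Next I'll measure the tray and rest.

Run:
```python
from h import *
T=load("top0.npz");S=load("scene0.npz")
for d,pts in((T,[(165,240),(250,200),(316,195),(322,222),(290,215),(230,240)]),(S,[(380,270),(330,212),(340,190),(300,200)])):
    h=cv2.cvtColor(d["pixels"],cv2.COLOR_BGR2HSV);print([h[v,u].tolist() for u,v in pts])
def tan(d):
    h=cv2.cvtColor(d["pixels"],cv2.COLOR_BGR2HSV);return (h[...,0]>=12)&(h[...,0]<30)&(h[...,1]<175)&(h[...,1]>60)
def white(d):
    h=cv2.cvtColor(d["pixels"],cv2.COLOR_BGR2HSV);return (h[...,1]<60)&(h[...,2]>150)
def fitline(p): 
    vx,vy,x,y=cv2.fitLine(p.astype(np.float32),cv2.DIST_HUBER,0,.01,.01).ravel();return np.array([x,y]),np.degrees(np.arctan2(vy,vx))
for nm,box,z in(("rest",(298,182,350,248),.008),("tray",(110,155,275,260),.008)):
    c=blob(tan(T),box)[:,0];p=ray(T,c,z)[:,:2]*1000
    r=cv2.minAreaRect(p.astype(np.float32));print(nm,[np.round(q,1) for q in r])
    print(np.round(cv2.boxPoints(r),1).tolist(), np.round(proj(T,np.c_[cv2.boxPoints(r)/1000,[z]*4]),1).tolist())
c=blob(white(T),(170,175,220,235))[:,0];p=ray(T,c,.008)[:,:2]*1000
print("paper",[np.round(q,1) for q in cv2.minAreaRect(p.astype(np.float32))])
m=np.hstack([tan(T)[150:260,110:360],tan(S)[180:290,250:500]]).astype(np.uint8)*255
o=np.vstack([cv2.resize(m[:,:250],None,fx=2,fy=2),cv2.resize(T["pixels"][185:245,295:355],(500,500),interpolation=2)[:,:,1][:,:500]])
a=cv2.resize(S["pixels"][165:235,300:370],(400,400),interpolation=2);b=cv2.resize(T["pixels"][182:247,292:357],(400,400),interpolation=2)
e=cv2.cvtColor(cv2.resize(m,(800,176)),cv2.COLOR_GRAY2BGR)
cv2.imwrite("pics/crop2.png",np.vstack([np.hstack([a,b]),e]))
```

```text
[[17, 130, 174], [17, 130, 180], [17, 112, 177], [17, 113, 156], [14, 175, 157], [14, 169, 137]]
[[17, 129, 211], [17, 105, 225], [16, 112, 168], [13, 166, 183]]
rest [array([521.3, -43.9]), array([121.2, 153.4]), np.float64(88.4)]
[[443.0, -102.4000015258789], [596.2999877929688, -106.5999984741211], [599.7000122070312, 14.600000381469727], [446.29998779296875, 18.799999237060547]] [[349.5, 247.0], [349.0, 182.0], [298.0, 182.0], [297.8, 247.0]]
tray [array([548.4, 267.9]), array([392.7, 246. ]), np.float64(88.5)]
[[420.20001220703125, 75.0], [666.0999755859375, 68.30000305175781], [676.7000122070312, 460.8999938964844], [430.79998779296875, 467.5]] [[274.0, 259.0], [274.8, 155.0], [110.0, 155.0], [105.5, 259.2]]
paper [array([552.8, 258.6]), array([92.4, 69.6]), np.float64(11.7)]
```

View pics/crop2.png

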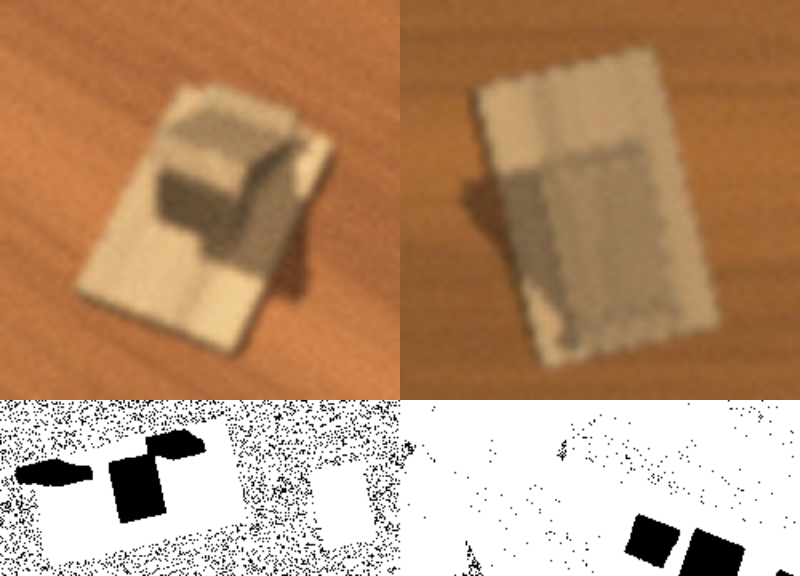

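The crop shows the rest's board rising away from the robot, with its face lit on the robot side and its overhang dark on the far side. The mask was too loose, so I'll tighten it.

Run:
```python
from h import *
T=load("top0.npz");S=load("scene0.npz")
def tan(d):
    h=cv2.cvtColor(cv2.medianBlur(d["pixels"],3),cv2.COLOR_BGR2HSV);return (h[...,0]>=15)&(h[...,1]<150)&(h[...,1]>60)
for nm,d,box,z in(("rest",T,(298,182,350,248),.008),("tray",T,(110,155,275,260),.008),("restS",S,(305,170,365,235),.008)):
    c=blob(tan(d),box)[:,0];p=ray(d,c,z)[:,:2]*1000
    r=cv2.minAreaRect(p.astype(np.float32));print(nm,[np.round(q,1) for q in r],np.round(cv2.boxPoints(r),1).tolist())
def lineang(d,nm,box,side):pass
# rest frame from top view base
c=blob(tan(T),(298,182,350,248))[:,0];r=cv2.minAreaRect((ray(T,c,.008)[:,:2]*1000).astype(np.float32))
w,h=r[1];a=r[2] if w>h else r[2]-90
if a>90:a-=180
e=np.array([np.cos(np.radians(a)),np.sin(np.radians(a))]);o=np.array(r[0])+5*e
print("rest yaw",a,"origin",o,"seat",o-9.7*e)
```

```text
rest [array([519.9, -43.9]), array([113. ,  74.2]), np.float64(11.3)] [[457.20001220703125, -18.600000381469727], [471.70001220703125, -91.4000015258789], [582.5, -69.19999694824219], [568.0, 3.5]]
tray [array([547.1, 256.9]), array([150., 292.]), np.float64(11.7)] [[444.1000061035156, 384.70001220703125], [503.1000061035156, 98.69999694824219], [650.0, 129.0], [591.0, 415.0]]
restS [array([515.9, -41.8]), array([118.6,  72.6]), np.float64(11.5)] [[450.6000061035156, -18.0], [465.1000061035156, -89.19999694824219], [581.2000122070312, -65.5], [566.7999877929688, 5.599999904632568]]
rest yaw 11.282083511352539 origin [524.76470754 -42.9610077 ] seat [515.25215147 -44.8587108 ]
```

Measurements (top view, cross-checked with the scene view):

| Item | Position (mm) | Yaw | Size check |
|---|---|---|---|
| Slab | (510, -268) | 22° | 119.6 x 58.6 |
| Rest | (525, -43) | 11.3° | 113 x 74 |
| Standing target | (588.5, 266) | 11.7° | paper 92.4 x 69.6 |

The tray estimate agrees with the paper within 1 mm. I'll move above the slab.

Emit:
drive_tool([
  [0.0216,0.0177,-0.005,0,0,0.006],
  [0.0216,0.0177,-0.005,0,0,0.006],
  [0.0216,0.0177,-0.005,0,0,0.006],
  [0.0216,0.0177,-0.005,0,0,0.006],
  [0.0216,0.0177,-0.005,0,0,0.006],
  [0.0216,0.0177,-0.005,0,0,0.006],
  [0.0216,0.0177,-0.005,0,0,0.006],
  [0.0216,0.0177,-0.005,0,0,0.006],
], gripper=0.0854, squeeze=40)

```text
clock: 0.77
ee_pos: [0.3385, -0.4081, 0.3642]
tcp_rot: [-0.0, 0.986, 0.169, -0.0]
contact_force: [0.1, -0.3, -0.0]
grip_width: 0.0855
gripper_force: 0.0
```

Emit:
drive_tool([
  [0.0216,0.0177,-0.005,0,0,0.006],
  [0.0216,0.0177,-0.005,0,0,0.006],
  [0.0216,0.0177,-0.005,0,0,0.006],
  [0.0216,0.0177,-0.005,0,0,0.006],
  [0.0216,0.0177,-0.005,0,0,0.006],
  [0.0216,0.0177,-0.005,0,0,0.006],
  [0.0216,0.0177,-0.005,0,0,0.006],
  [0.0216,0.0177,-0.005,0,0,0.006],
])

```text
clock: 1.43
ee_pos: [0.5113, -0.2665, 0.3241]
tcp_rot: [-0.0, 0.981, 0.192, -0.0]
contact_force: [0.3, -0.3, -0.1]
grip_width: 0.0855
gripper_force: 0.0
```

```bash
cat >> h.py <<'E'
from scipy.spatial.transform import Rotation as Ro
def goal(Rg,pinch,off=None):
    """remaining shift / turn (world) to put the grasp point at pinch with axes Rg (columns)"""
    s=status.read_state();q=s["tcp_rot"];Rn=Ro.from_quat([q[1],q[2],q[3],q[0]])
    tcp=np.array(pinch)-(bot.pinch_z if off is None else off)*Rg[:,2]
    print("t",round(s["clock"],2),"tcp",np.round(s["ee_pos"],4),"F",np.round(s["contact_force"],1),"w",round(s["grip_width"],4),"gf",round(s["gripper_force"],1))
    print("goal tcp",np.round(tcp,4),"shift",np.round(tcp-s["ee_pos"],4),"turn",np.round((Ro.from_matrix(Rg)*Rn.inv()).as_rotvec(),4),"q",np.round(s["joint_pos"],2))
def axes(yaw,zl,yl):
    """tool axes given z,y directions in frame with yaw (deg)"""
    Z=Ro.from_euler('z',yaw,degrees=True).as_matrix();z=Z@(np.array(zl)/np.linalg.norm(zl));y=Z@(np.array(yl)/np.linalg.norm(yl));return np.c_[np.cross(y,z),y,z]
FLAT=axes(22,[0,0,-1],[0,-1,0]);LEAN=axes(11.3,[1,0,-1],[0,-1,0])
RE=axes(11.3,[-1,0,-1],[1,0,-1]);UP=axes(11.7,[0,0,-1],[1,0,0])
def rest(x,z,y=0): 
    e=np.radians(11.3);c,s=np.cos(e),np.sin(e);return np.array([.5248+c*x-s*y,-.043+s*x+c*y,z])
E
python3 -c "
from h import *
goal(FLAT,[.510,-.268,.0193])
d=get_image('top');cv2.imwrite('pics/top1.png',cv2.resize(d['pixels'][150:300,340:540],(800,600)))
print(proj(d,[.51,-.268,.02]))"
```

```text
t 1.43 tcp [ 0.5113 -0.2665  0.3241] F [ 0.3 -0.3 -0.1] w 0.0855 gf 0.0
goal tcp [ 0.51  -0.268  0.174] shift [-0.0013 -0.0015 -0.1501] turn [-0.0003 -0.0007 -0.0032] q [-0.5   0.38  1.68 -0.    1.08  0.68]
[[419.90758503 216.29864502]]
```

View pics/top1.png

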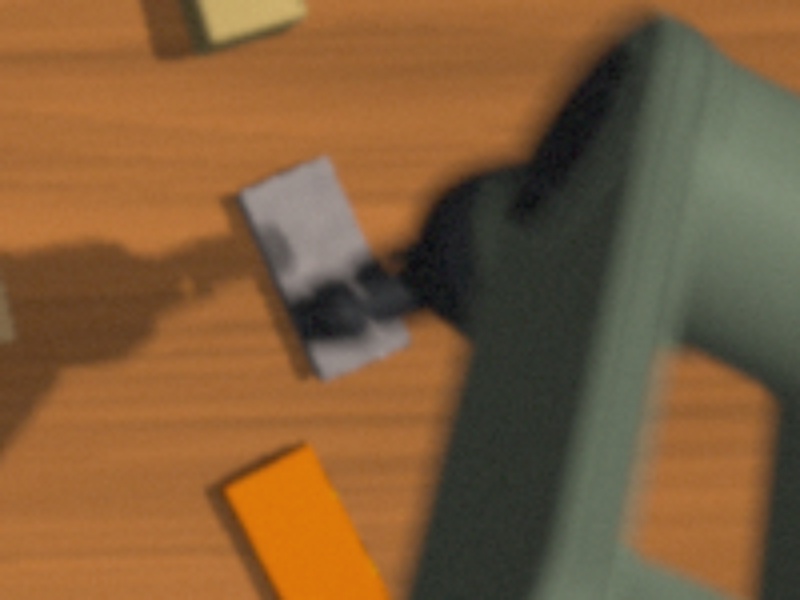

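The gripper hangs over the grey slab (crop 325,270), with the orange one well clear at (310,520). I'll descend and close.

Emit:
drive_tool([
  [-0.0005,-0.0005,-0.022,0,0,0],
  [-0.0004,-0.0005,-0.022,0,0,0],
  [-0.0004,-0.0005,-0.022,0,0,0],
  [0,0,-0.022,0,0,-0.003],
  [0,0,-0.022,0,0,0],
  [0,0,-0.02,0,0,0],
  [0,0,-0.012,0,0,0],
  [0,0,-0.008,0,0,0],
])

```text
clock: 2.15
ee_pos: [0.5085, -0.269, 0.1727]
tcp_rot: [-0.001, 0.982, 0.191, -0.001]
contact_force: [-0.5, 0.4, -0.6]
grip_width: 0.0852
gripper_force: 0.0
```

Emit:
drive_tool([
  [0,0,0,0,0,0],
  [0,0,0,0,0,0],
  [0,0,0,0,0,0],
  [0,0,0,0,0,0],
  [0,0,0,0,0,0],
  [0,0,0,0,0,0],
  [0,0,0,0,0,0],
  [0,0,0,0,0,0],
], gripper=0.03, squeeze=40)

```text
clock: 2.82
ee_pos: [0.5094, -0.2693, 0.1757]
tcp_rot: [0.001, 0.982, 0.191, 0.001]
contact_force: [-1.1, -0.5, 5.8]
grip_width: 0.0547
gripper_force: 45.2
```

Emit:
drive_tool([
  [0,0,0.004,0,0,0],
  [0,0,0.012,0,0,0],
  [0,0,0.018,0,0,0],
  [0,0,0.022,0,0,0],
  [0,0,0.022,0,0,0],
  [0,0,0.02,0,0,0],
  [0,0,0.012,0,0,0],
  [0,0,0,0,0,0],
])

```text
clock: 3.48
ee_pos: [0.5097, -0.2694, 0.2874]
tcp_rot: [0.002, 0.982, 0.191, 0.002]
contact_force: [-0.2, 0.4, -1.3]
grip_width: 0.0552
gripper_force: 44.4
```

```bash
python3 -c "
from h import *
# pre-seat: slab centre 40mm off board along normal, 6 mm up the slope
n=np.array([-.707,.707]);u=np.array([.707,.707]);s=np.array([-.0097,.0695])
for a,b in((.04,.006),(.003,.006),(0,0)):
    p=s+a*n+b*u;goal(LEAN,rest(*p),.1655)
"
```

```text
t 3.48 tcp [ 0.5097 -0.2694  0.2874] F [-0.2  0.4 -1.3] w 0.0552 gf 44.4
goal tcp [ 0.377  -0.0725  0.219 ] shift [-0.1327  0.1969 -0.0683] turn [ 0.2281 -0.7492 -0.1754] q [-0.51  0.42  1.73 -0.    0.99  0.68]
t 3.48 tcp [ 0.5097 -0.2694  0.2874] F [-0.2  0.4 -1.3] w 0.0552 gf 44.4
goal tcp [ 0.4026 -0.0674  0.1929] shift [-0.1071  0.202  -0.0945] turn [ 0.2281 -0.7492 -0.1754] q [-0.51  0.42  1.73 -0.    0.99  0.68]
t 3.48 tcp [ 0.5097 -0.2694  0.2874] F [-0.2  0.4 -1.3] w 0.0552 gf 44.4
goal tcp [ 0.4005 -0.0678  0.1865] shift [-0.1092  0.2016 -0.1009] turn [ 0.2281 -0.7492 -0.1754] q [-0.51  0.42  1.73 -0.    0.99  0.68]
```

Emit:
drive_tool([
  [-0.0083,0.0123,0,0.0143,-0.0468,-0.011],
  [-0.0083,0.0123,0,0.0143,-0.0468,-0.011],
  [-0.0083,0.0123,0,0.0143,-0.0468,-0.011],
  [-0.0083,0.0123,0,0.0143,-0.0468,-0.011],
  [-0.0083,0.0123,0,0.0143,-0.0468,-0.011],
  [-0.0083,0.0123,0,0.0143,-0.0468,-0.011],
  [-0.0083,0.0123,0,0.0143,-0.0468,-0.011],
  [-0.0083,0.0123,0,0.0143,-0.0468,-0.011],
])

```text
clock: 4.15
ee_pos: [0.4416, -0.1699, 0.2834]
tcp_rot: [-0.021, 0.97, 0.143, 0.193]
contact_force: [0.4, 0.6, -2.0]
grip_width: 0.0546
gripper_force: 44.4
```

Emit:
drive_tool([
  [-0.0083,0.0123,-0.003,0.0143,-0.0468,-0.011],
  [-0.0083,0.0123,-0.007,0.0143,-0.0468,-0.011],
  [-0.0083,0.0123,-0.01,0.0143,-0.0468,-0.011],
  [-0.0083,0.0123,-0.012,0.0143,-0.0468,-0.011],
  [-0.0083,0.0123,-0.012,0.0143,-0.0468,-0.011],
  [-0.0083,0.0123,-0.012,0.0143,-0.0468,-0.011],
  [-0.0083,0.0123,-0.01,0.0143,-0.0468,-0.011],
  [-0.004,0.0123,-0.002,0.0143,-0.0468,-0.011],
])

```text
clock: 4.82
ee_pos: [0.3923, -0.0885, 0.2308]
tcp_rot: [-0.043, 0.932, 0.104, 0.346]
contact_force: [-0.2, 0.7, -1.1]
grip_width: 0.055
gripper_force: 44.4
```

```bash
python3 -c "
from h import *
n=np.array([-.707,.707]);u=np.array([.707,.707]);s=np.array([-.0097,.0695])
for a,b in((.04,.006),(.003,.006)):
    p=s+a*n+b*u;goal(LEAN,rest(*p),.1655)
a=get_image('scene')['pixels'][120:260,230:430];b=get_image('top')['pixels'][120:260,230:430]
cv2.imwrite('pics/pre.png',cv2.resize(np.hstack([a,b]),(800,280),interpolation=2))
"
```

```text
t 4.82 tcp [ 0.3923 -0.0885  0.2308] F [-0.2  0.7 -1.1] w 0.055 gf 44.4
goal tcp [ 0.377  -0.0725  0.219 ] shift [-0.0153  0.0159 -0.0118] turn [ 0.0077 -0.0733 -0.0272] q [-0.39  0.23  2.39  1.81  0.4  -0.74]
t 4.82 tcp [ 0.3923 -0.0885  0.2308] F [-0.2  0.7 -1.1] w 0.055 gf 44.4
goal tcp [ 0.4026 -0.0674  0.1929] shift [ 0.0103  0.0211 -0.038 ] turn [ 0.0077 -0.0733 -0.0272] q [-0.39  0.23  2.39  1.81  0.4  -0.74]
```

View pics/pre.png

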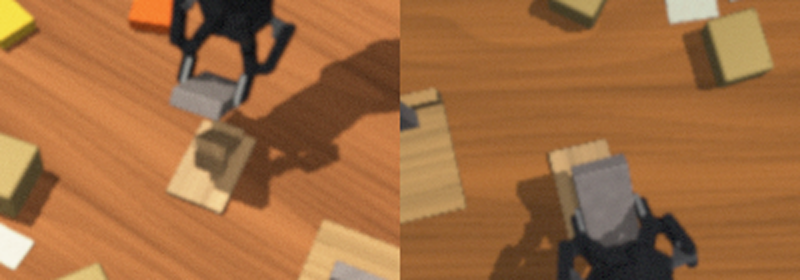

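The slab is held tilted in front of the rest: scene crop (205,95), top crop (605,200). The wrist passes near its singular pose here, so I'll finish the turn slowly.

Emit:
drive_tool([
  [-0.002,0.002,-0.001,0.001,-0.012,-0.004],
  [-0.002,0.002,-0.001,0.001,-0.012,-0.004],
  [-0.002,0.002,-0.002,0.001,-0.012,-0.004],
  [-0.002,0.002,-0.002,0.001,-0.012,-0.004],
  [-0.002,0.002,-0.002,0.001,-0.012,-0.004],
  [-0.002,0.002,-0.002,0.001,-0.012,-0.004],
  [-0.002,0.002,-0.002,0.001,0,-0.002],
  [-0.001,0.002,0,0,0,0],
])

```text
clock: 5.58
ee_pos: [0.3784, -0.0728, 0.22]
tcp_rot: [-0.038, 0.919, 0.093, 0.38]
contact_force: [-0.0, 0.6, -1.1]
grip_width: 0.0548
gripper_force: 44.4
```

```bash
python3 -c "
from h import *
n=np.array([-.707,.707]);u=np.array([.707,.707]);s=np.array([-.0097,.0695])
for a,b in((.04,.006),(.003,.006)):
    p=s+a*n+b*u;goal(LEAN,rest(*p),.1655)
"
```

```text
t 5.58 tcp [ 0.3784 -0.0728  0.22  ] F [-0.   0.6 -1.1] w 0.0548 gf 44.4
goal tcp [ 0.377  -0.0725  0.219 ] shift [-0.0014  0.0003 -0.001 ] turn [ 0.001  -0.0007 -0.0031] q [-0.36  0.25  2.47  2.17  0.47 -1.08]
t 5.58 tcp [ 0.3784 -0.0728  0.22  ] F [-0.   0.6 -1.1] w 0.0548 gf 44.4
goal tcp [ 0.4026 -0.0674  0.1929] shift [ 0.0242  0.0054 -0.0271] turn [ 0.001  -0.0007 -0.0031] q [-0.36  0.25  2.47  2.17  0.47 -1.08]
```

Emit:
drive_tool([
  [0.0034,0.0007,-0.004,0,0,0],
  [0.0034,0.0007,-0.004,0,0,0],
  [0.0034,0.0007,-0.004,0,0,0],
  [0.0034,0.0007,-0.004,0,0,0],
  [0.0034,0.0007,-0.004,0,0,-0.003],
  [0.0034,0.0007,-0.004,0,0,0],
  [0.0025,0.0006,-0.0025,0,0,0],
  [0.001,0.0004,-0.0005,0,0,0],
])

```text
clock: 6.25
ee_pos: [0.403, -0.0675, 0.1932]
tcp_rot: [-0.037, 0.919, 0.091, 0.381]
contact_force: [-1.2, -0.4, -1.1]
grip_width: 0.0553
gripper_force: 44.4
```

```bash
python3 -c "
from h import *
n=np.array([-.707,.707]);u=np.array([.707,.707]);s=np.array([-.0097,.0695])
for a,b in((.003,.006),(0,0)):
    p=s+a*n+b*u;goal(LEAN,rest(*p),.1655)
a=get_image('scene')['pixels'][150:240,280:400];b=get_image('top')['pixels'][160:250,270:390]
cv2.imwrite('pics/pre2.png',cv2.resize(np.hstack([a,b]),(800,300),interpolation=2))
"
```

```text
t 6.25 tcp [ 0.403  -0.0675  0.1932] F [-1.2 -0.4 -1.1] w 0.0553 gf 44.4
goal tcp [ 0.4026 -0.0674  0.1929] shift [-0.0004  0.0001 -0.0004] turn [ 0.0009  0.0015 -0.0004] q [-0.32  0.34  2.46  2.35  0.51 -1.23]
t 6.25 tcp [ 0.403  -0.0675  0.1932] F [-1.2 -0.4 -1.1] w 0.0553 gf 44.4
goal tcp [ 0.4005 -0.0678  0.1865] shift [-0.0025 -0.0003 -0.0067] turn [ 0.0009  0.0015 -0.0004] q [-0.32  0.34  2.46  2.35  0.51 -1.23]
```

View pics/pre2.png

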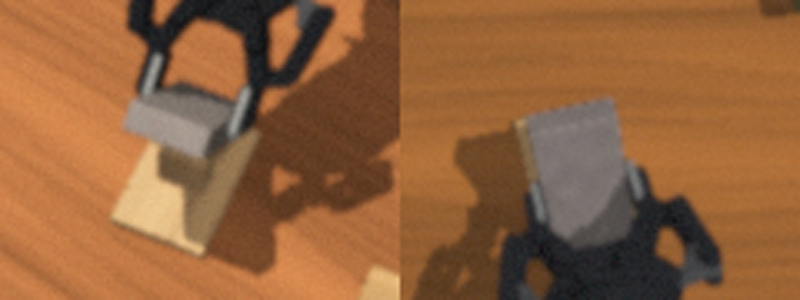

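The slab is above the board, aligned with it, in both views. I'll ease it in, first towards the board and then down to the lip.

Emit:
drive_tool([
  [0.0007,0.0001,-0.0007,0,0,0],
  [0.0007,0.0001,-0.0007,0,0,0],
  [-0.0007,-0.0001,-0.0007,0,0,0],
  [-0.0007,-0.0001,-0.0007,0,0,0],
  [-0.0007,-0.0001,-0.0007,0,0,0],
  [0,0,0,0,0,0],
  [0,0,0,0,0,0],
  [0,0,0,0,0,0],
])

```text
clock: 7.02
ee_pos: [0.4019, -0.0677, 0.1902]
tcp_rot: [-0.037, 0.919, 0.091, 0.382]
contact_force: [-1.2, -0.2, -1.7]
grip_width: 0.0547
gripper_force: 44.4
```

Emit:
drive_tool([
  [-0.0007,-0.0001,-0.0007,0,0,0],
  [0,0,0,0,0,0],
  [-0.0007,-0.0001,-0.0007,0,0,0],
  [0,0,0,0,0,0],
  [0,0,0,0,0,0],
  [0,0,0,0,0,0],
  [0,0,0,0,0,0],
  [0,0,0,0,0,0],
])

```text
clock: 7.68
ee_pos: [0.4005, -0.0679, 0.1888]
tcp_rot: [-0.037, 0.919, 0.091, 0.382]
contact_force: [-0.3, 0.2, -1.5]
grip_width: 0.055
gripper_force: 44.4
```

Emit:
drive_tool([
  [0.0007,0.0001,-0.0007,0,0,0],
  [0,0,0,0,0,0],
  [-0.0007,-0.0001,-0.0007,0,0,0],
  [0,0,0,0,0,0],
  [-0.0007,-0.0001,-0.0007,0,0,0],
  [0,0,0,0,0,0],
  [0,0,0,0,0,0],
  [0,0,0,0,0,0],
])

```text
clock: 8.35
ee_pos: [0.4001, -0.068, 0.1869]
tcp_rot: [-0.037, 0.919, 0.091, 0.383]
contact_force: [1.5, 1.4, 0.8]
grip_width: 0.0546
gripper_force: 44.5
```

Emit:
drive_tool([
  [0.0007,0.0001,-0.0007,0,0,0],
  [0,0,0,0,0,0],
  [0,0,0,0,0,0],
  [0,0,0,0,0,0],
  [-0.0007,-0.0001,-0.0007,0,0,0],
  [0,0,0,0,0,0],
  [0,0,0,0,0,0],
  [0,0,0,0,0,0],
])

```text
clock: 9.02
ee_pos: [0.4, -0.0679, 0.1863]
tcp_rot: [-0.037, 0.918, 0.091, 0.384]
contact_force: [-4.3, -1.1, 10.0]
grip_width: 0.0549
gripper_force: 45.8
```

Both contacts are felt, about 11 N on the board and 5 N on the lip. I'll release and back off along the tool axis.

Emit:
drive_tool([
  [0,0,0,0,0,0],
  [0,0,0,0,0,0],
  [0,0,0,0,0,0],
  [0,0,0,0,0,0],
  [-0.002,-0.0004,0.002,0,0,0],
  [-0.006,-0.0012,0.006,0,0,0],
  [-0.012,-0.0024,0.012,0,0,0],
  [-0.014,-0.0028,0.014,0,0,0],
], gripper=0.0854)

```text
clock: 9.68
ee_pos: [0.3655, -0.0748, 0.219]
tcp_rot: [-0.037, 0.919, 0.091, 0.381]
contact_force: [-0.0, -1.3, -1.0]
grip_width: 0.0855
gripper_force: 0.0
```

Emit:
drive_tool([
  [-0.012,-0.0024,0.014,0,0,0],
  [-0.008,-0.0016,0.016,0,0,0],
  [0,0,0.018,0,0,0],
  [0,0,0.02,0,0,0],
  [0,0,0.02,0,0,0],
  [0,0,0.02,0,0,0],
  [0,0,0.018,0,0,0],
  [0,0,0.012,0,0,0],
])

```text
clock: 10.35
ee_pos: [0.3455, -0.0787, 0.3578]
tcp_rot: [-0.036, 0.919, 0.092, 0.383]
contact_force: [-0.1, -0.4, 0.2]
grip_width: 0.0853
gripper_force: 0.0
```

```bash
python3 -c "
from h import *
q=status.read_state()
# regrasp: pinch at s=96mm along slab, mid thickness
u=np.array([.707,.707]);s=np.array([-.0097,.0695])
for b in (.15,.036):
    p=s+b*u;goal(RE,rest(*p))
a=get_image('scene');b=get_image('top');np.savez('s2.npz',**a);np.savez('t2.npz',**b)
a=a['pixels'][150:240,280:400];b=b['pixels'][160:250,270:390]
cv2.imwrite('pics/rel.png',cv2.resize(np.hstack([a,b]),(800,300),interpolation=2))
"
```

```text
t 10.35 tcp [ 0.3455 -0.0787  0.3578] F [-0.1 -0.4  0.2] w 0.0853 gf 0.0
goal tcp [ 0.7266 -0.0027  0.2849] shift [ 0.381   0.0761 -0.0728] turn [-0.2394  1.1911  1.7088] q [-0.43 -0.09  2.31  1.08  0.49  0.07]
t 10.35 tcp [ 0.3455 -0.0787  0.3578] F [-0.1 -0.4  0.2] w 0.0853 gf 0.0
goal tcp [ 0.6475 -0.0185  0.2043] shift [ 0.302   0.0603 -0.1534] turn [-0.2394  1.1911  1.7088] q [-0.43 -0.09  2.31  1.08  0.49  0.07]
```

View pics/rel.png

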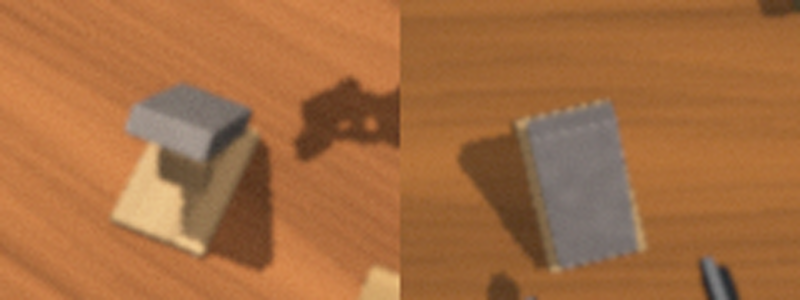

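The slab leans properly on the rest in both views, at scene crop (190,120) and top crop (585,185). I'll check its seat by the corners and turn the tool to pointing down, clear above it.

Emit:
drive_tool([
  [0.01,0.002,0.012,-0.0192,0.0963,0],
  [0.02,0.004,0.012,-0.0192,0.0963,0],
  [0.02,0.004,0.012,-0.0192,0.0963,0],
  [0.025,0.005,0.01,-0.0192,0.0963,0],
  [0.025,0.005,0.006,-0.0192,0.0963,0],
  [0.025,0.005,0.004,-0.0192,0.0963,0],
  [0.025,0.005,0,-0.0192,0.0963,0],
  [0.02,0.004,0,-0.0192,0.0963,0],
])

```text
clock: 11.12
ee_pos: [0.4951, -0.0466, 0.395]
tcp_rot: [-0.017, 0.993, 0.102, 0.062]
contact_force: [-0.4, 0.1, 0.4]
grip_width: 0.0856
gripper_force: 0.0
```

```bash
python3 -c "
from h import *
T=load('t2.npz');h=cv2.cvtColor(T['pixels'],cv2.COLOR_BGR2HSV)
m=(h[...,1]<75)&(h[...,2]>50)&(h[...,2]<190)
c=blob(m,(305,175,345,248));print(np.round(cv2.boxPoints(cv2.minAreaRect(c)),1).tolist())
n=np.array([-.707,.707]);u=np.array([.707,.707]);s=np.array([-.0097,.0695])
P=[]
for b,a in((-.06,.01),(.06,.01),(.06,-.01)):
  for y in(-.028,.028): P.append(rest(*(s+b*u+a*n),y))
print(np.round(proj(T,P),1).tolist())
goal(RE,rest(*(s+.15*u)))
"
```

```text
[[307.0, 195.89999389648438], [332.8999938964844, 190.10000610351562], [342.79998779296875, 234.39999389648438], [316.79998779296875, 240.1999969482422]]
[[341.1, 234.9], [317.2, 240.4], [334.5, 195.7], [308.3, 201.7], [332.7, 189.8], [306.9, 195.7]]
t 11.12 tcp [ 0.4951 -0.0466  0.395 ] F [-0.4  0.1  0.4] w 0.0856 gf 0.0
goal tcp [ 0.7266 -0.0027  0.2849] shift [ 0.2314  0.0439 -0.11  ] turn [0.3565 0.7813 1.5274] q [-0.14  0.18  1.79  0.07  1.06  1.2 ]
```

The seat matches the prediction within 1–2 px. I'll swing round to the regrasp pose, beyond the slab's upper end.

Emit:
drive_tool([
  [0.0145,0.0027,0,0.0223,0.0488,0.0955],
  [0.0145,0.0027,0,0.0223,0.0488,0.0955],
  [0.0145,0.0027,0,0.0223,0.0488,0.0955],
  [0.0145,0.0027,0,0.0223,0.0488,0.0955],
  [0.0145,0.0027,0,0.0223,0.0488,0.0955],
  [0.0145,0.0027,0,0.0223,0.0488,0.0955],
  [0.0145,0.0027,0,0.0223,0.0488,0.0955],
  [0.0145,0.0027,0,0.0223,0.0488,0.0955],
], gripper=0.06)

```text
clock: 11.78
ee_pos: [0.6104, -0.0255, 0.3941]
tcp_rot: [-0.147, 0.87, 0.452, -0.128]
contact_force: [-0.0, 0.2, -0.5]
grip_width: 0.0603
gripper_force: 0.0
```

Emit:
drive_tool([
  [0.0145,0.0027,-0.01,0.0223,0.0488,0.0955],
  [0.0145,0.0027,-0.012,0.0223,0.0488,0.0955],
  [0.0145,0.0027,-0.014,0.0223,0.0488,0.0955],
  [0.0145,0.0027,-0.014,0.0223,0.0488,0.0955],
  [0.0145,0.0027,-0.014,0.0223,0.0488,0.0955],
  [0.0145,0.0027,-0.014,0.0223,0.0488,0.0955],
  [0.0145,0.0027,-0.014,0.0223,0.0488,0.0955],
  [0.0145,0.0027,-0.014,0.0223,0.0488,0.0955],
])

```text
clock: 12.45
ee_pos: [0.7263, -0.0039, 0.2869]
tcp_rot: [-0.247, 0.584, 0.715, -0.294]
contact_force: [-0.2, 0.2, -0.3]
grip_width: 0.0604
gripper_force: 0.0
```

```bash
cat > r.py <<'E'
from h import *
u=np.array([.707,.707]);s=np.array([-.0097,.0695])
for b in(.15,.037): goal(RE,rest(*(s+b*u)))
E
python3 r.py
```

```text
t 12.45 tcp [ 0.7263 -0.0039  0.2869] F [-0.2  0.2 -0.3] w 0.0604 gf 0.0
goal tcp [ 0.7266 -0.0027  0.2849] shift [ 0.0003  0.0012 -0.0019] turn [-0.0092 -0.006  -0.0005] q [ 0.    0.83  1.05 -0.15  2.04 -0.21]
t 12.45 tcp [ 0.7263 -0.0039  0.2869] F [-0.2  0.2 -0.3] w 0.0604 gf 0.0
goal tcp [ 0.6482 -0.0183  0.205 ] shift [-0.0781 -0.0145 -0.0818] turn [-0.0092 -0.006  -0.0005] q [ 0.    0.83  1.05 -0.15  2.04 -0.21]
```

Emit:
drive_tool([
  [0.0003,0.0012,-0.0019,-0.009,-0.006,0],
  [-0.009,-0.0018,-0.009,0,0,0],
  [-0.014,-0.0028,-0.014,0,0,0],
  [-0.015,-0.003,-0.0153,0,0,0],
  [-0.015,-0.003,-0.0153,0,0,0],
  [-0.014,-0.0028,-0.014,0,0,0],
  [-0.0084,-0.0017,-0.0086,0,0,0],
  [-0.003,-0.0006,-0.0034,0,0,0],
])

```text
clock: 13.12
ee_pos: [0.6454, -0.0189, 0.2071]
tcp_rot: [-0.242, 0.589, 0.712, -0.296]
contact_force: [-0.3, -0.8, 0.2]
grip_width: 0.0599
gripper_force: 0.0
```

```bash
python3 r.py; python3 -c "
from h import *
a=get_image('scene')['pixels'][110:240,260:430];b=get_image('top')['pixels'][110:240,240:410]
cv2.imwrite('pics/re.png',cv2.resize(np.hstack([a,b]),(800,306),interpolation=2))"
```

```text
t 13.12 tcp [ 0.6454 -0.0189  0.2071] F [-0.3 -0.8  0.2] w 0.0599 gf 0.0
goal tcp [ 0.7266 -0.0027  0.2849] shift [0.0812 0.0162 0.0778] turn [0.0035 0.0028 0.0072] q [-0.01  0.77  1.39 -0.15  1.75 -0.17]
t 13.12 tcp [ 0.6454 -0.0189  0.2071] F [-0.3 -0.8  0.2] w 0.0599 gf 0.0
goal tcp [ 0.6482 -0.0183  0.205 ] shift [ 0.0028  0.0005 -0.0021] turn [0.0035 0.0028 0.0072] q [-0.01  0.77  1.39 -0.15  1.75 -0.17]
```

View pics/re.png

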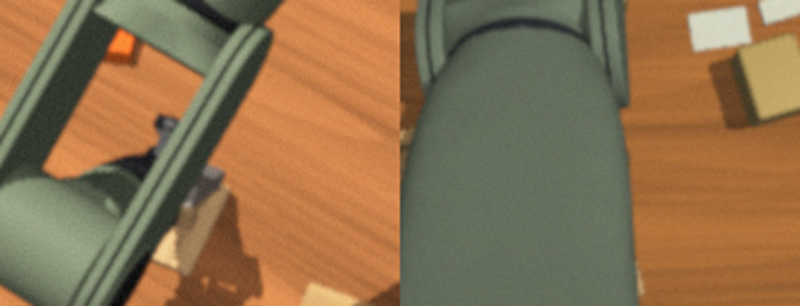

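Both views are hidden by the arm here, so I'll rely on the measured pose, remove the 3 mm offset and close gently.

Emit:
drive_tool([
  [0.0014,0.0002,-0.001,0.0017,0.0014,0.0035],
  [0.0014,0.0002,-0.001,0.0017,0.0014,0.0035],
  [0,0,0,0,0,0],
  [0,0,0,0,0,0],
  [0,0,0,0,0,0],
  [0,0,0,0,0,0],
  [0,0,0,0,0,0],
  [0,0,0,0,0,0],
])

```text
clock: 13.88
ee_pos: [0.6505, -0.0183, 0.2067]
tcp_rot: [-0.24, 0.586, 0.715, -0.295]
contact_force: [0.8, -0.1, -0.4]
grip_width: 0.0601
gripper_force: 0.0
```

```bash
python3 r.py|tail -2
```

```text
t 13.88 tcp [ 0.6505 -0.0183  0.2067] F [ 0.8 -0.1 -0.4] w 0.0601 gf 0.0
goal tcp [ 0.6482 -0.0183  0.205 ] shift [-0.0023 -0.0001 -0.0017] turn [ 0.0014  0.0043 -0.0022] q [-0.01  0.78  1.37 -0.15  1.75 -0.18]
```

Emit:
drive_tool([
  [-0.0015,0,-0.0015,0.001,0.003,-0.002],
  [0,0,0,0,0,0],
  [0,0,0,0,0,0],
  [0,0,0,0,0,0],
  [0,0,0,0,0,0],
  [0,0,0,0,0,0],
  [0,0,0,0,0,0],
  [0,0,0,0,0,0],
], gripper=0.03, squeeze=25)

```text
clock: 14.55
ee_pos: [0.649, -0.0183, 0.2052]
tcp_rot: [-0.242, 0.586, 0.715, -0.296]
contact_force: [-1.3, -0.3, -0.4]
grip_width: 0.03
gripper_force: 0.0
```

Emit:
drive_tool([
  [0,0,0,0,0,0],
  [0,0,0,0,0,0],
  [0,0,0,0,0,0],
  [0,0,0,0,0,0],
  [0,0,0,0,0,0],
  [0,0,0,0,0,0],
  [0,0,0,0,0,0],
  [0,0,0,0,0,0],
], gripper=0.01, squeeze=40)

```text
clock: 15.22
ee_pos: [0.6488, -0.0183, 0.2056]
tcp_rot: [-0.242, 0.586, 0.714, -0.296]
contact_force: [-0.8, 0.4, 4.6]
grip_width: 0.0196
gripper_force: 40.4
```

```bash
python3 r.py|tail -2
```

```text
t 15.22 tcp [ 0.6488 -0.0183  0.2056] F [-0.8  0.4  4.6] w 0.0196 gf 40.4
goal tcp [ 0.6482 -0.0183  0.205 ] shift [-0.0006 -0.     -0.0005] turn [ 0.0006  0.0001 -0.0002] q [-0.01  0.78  1.38 -0.15  1.75 -0.18]
```

Gripped by the broad faces: 19.6 mm opening, 40 N. I'll lift straight up.

Emit:
drive_tool([
  [-0.001,-0.0002,0.004,0,0,0],
  [-0.002,-0.0004,0.01,0,0,0],
  [0,0,0.018,0,0,0],
  [0,0,0.026,0,0,0],
  [0,0,0.03,0,0,0],
  [0,0,0.032,0,0,0],
  [0,0,0.032,0,0,0],
  [0,0,0.03,0,0,0],
], squeeze=60)

```text
clock: 15.88
ee_pos: [0.6458, -0.0189, 0.3894]
tcp_rot: [-0.241, 0.586, 0.715, -0.295]
contact_force: [0.9, 0.5, -1.1]
grip_width: 0.0194
gripper_force: 60.2
```

```bash
cat > u.py <<'E'
from h import *
import sys
e=np.radians(11.7);ex=np.array([np.cos(e),np.sin(e),0])
# slab centre target, back = distance short of the fence, up = clearance
back,up=map(float,sys.argv[1:3])
goal(UP,np.array([.5885,.2658,.068+up])-back*ex,.1925)
E
python3 u.py .015 .18
```

```text
t 15.88 tcp [ 0.6458 -0.0189  0.3894] F [ 0.9  0.5 -1.1] w 0.0194 gf 60.2
goal tcp [0.5738 0.2628 0.4405] shift [-0.072   0.2816  0.0511] turn [ 0.1569 -0.7659  0.0067] q [-0.01  0.63  1.19 -0.17  2.09 -0.24]
```

Emit:
drive_tool([
  [-0.0045,0.0176,0.0064,0.0098,-0.0479,0.0004],
  [-0.0045,0.0176,0.0064,0.0098,-0.0479,0.0004],
  [-0.0045,0.0176,0.0064,0.0098,-0.0479,0.0004],
  [-0.0045,0.0176,0.0064,0.0098,-0.0479,0.0004],
  [-0.0045,0.0176,0.0064,0.0098,-0.0479,0.0004],
  [-0.0045,0.0176,0.0064,0.0098,-0.0479,0.0004],
  [-0.0045,0.0176,0.0064,0.0098,-0.0479,0.0004],
  [-0.0045,0.0176,0.0064,0.0098,-0.0479,0.0004],
])

```text
clock: 16.55
ee_pos: [0.6096, 0.1227, 0.439]
tcp_rot: [-0.123, 0.621, 0.76, -0.15]
contact_force: [0.4, -0.0, -1.1]
grip_width: 0.019
gripper_force: 60.2
```

Emit:
drive_tool([
  [-0.0045,0.0176,0,0.0098,-0.0479,0.0004],
  [-0.0045,0.0176,0,0.0098,-0.0479,0.0004],
  [-0.0045,0.0176,0,0.0098,-0.0479,0.0004],
  [-0.0045,0.0176,0,0.0098,-0.0479,0.0004],
  [-0.0045,0.0176,0,0.0098,-0.0479,0.0004],
  [-0.0045,0.0176,0,0.0098,-0.0479,0.0004],
  [-0.0045,0.0176,0,0.0098,-0.0479,0.0004],
  [-0.0045,0.0176,0,0.0098,-0.0479,0.0004],
])

```text
clock: 17.22
ee_pos: [0.5734, 0.2634, 0.4386]
tcp_rot: [0.0, 0.631, 0.775, 0.0]
contact_force: [0.9, 0.6, -1.5]
grip_width: 0.0193
gripper_force: 60.2
```

```bash
python3 u.py .015 .18; python3 u.py .015 .01|tail -1
```

```text
t 17.22 tcp [0.5734 0.2634 0.4386] F [ 0.9  0.6 -1.5] w 0.0193 gf 60.2
goal tcp [0.5738 0.2628 0.4405] shift [ 0.0004 -0.0006  0.0019] turn [-0.0005  0.0005  0.0002] q [0.41 0.39 1.37 0.   1.38 0.21]
goal tcp [0.5738 0.2628 0.2705] shift [ 0.0004 -0.0006 -0.1681] turn [-0.0005  0.0005  0.0002] q [0.41 0.39 1.37 0.   1.38 0.21]
```

Emit:
drive_tool([
  [0.0002,-0.0003,-0.012,0,0,0],
  [0.0002,-0.0003,-0.022,0,0,0],
  [0,0,-0.026,0,0,0],
  [0,0,-0.028,0,0,0],
  [0,0,-0.028,0,0,0],
  [0,0,-0.024,0,0,0],
  [0,0,-0.014,0,0,0],
  [0,0,-0.006,0,0,0],
])

```text
clock: 17.88
ee_pos: [0.5735, 0.2617, 0.2757]
tcp_rot: [-0.002, 0.631, 0.775, -0.003]
contact_force: [-0.2, -0.3, -1.8]
grip_width: 0.0195
gripper_force: 60.2
```

Emit:
drive_tool([
  [0,0,-0.004,0,0,0],
  [0,0,-0.004,0,0,0],
  [0,0,-0.002,0,0,0],
  [0,0,-0.002,0,0,0],
  [0,0,0,0,0,0],
  [0,0,0,0,0,0],
  [0,0,0,0,0,0],
  [0,0,0,0,0,0],
])

```text
clock: 18.55
ee_pos: [0.5744, 0.2621, 0.2668]
tcp_rot: [-0.001, 0.631, 0.775, -0.0]
contact_force: [-0.6, 0.2, -1.6]
grip_width: 0.0191
gripper_force: 60.2
```

```bash
python3 u.py 0 0; python3 -c "
from h import *
a=get_image('scene');b=get_image('top');np.savez('s3.npz',**a);np.savez('t3.npz',**b)
a=a['pixels'][200:350,360:530];b=b['pixels'][120:270,110:280]
cv2.imwrite('pics/tray.png',cv2.resize(np.hstack([a,b]),(800,353),interpolation=2))"
```

```text
t 18.55 tcp [0.5744 0.2621 0.2668] F [-0.6  0.2 -1.6] w 0.0191 gf 60.2
goal tcp [0.5885 0.2658 0.2605] shift [ 0.0141  0.0037 -0.0063] turn [-0.0001 -0.0014  0.0002] q [0.41 0.52 1.62 0.   1.01 0.21]
```

View pics/tray.png

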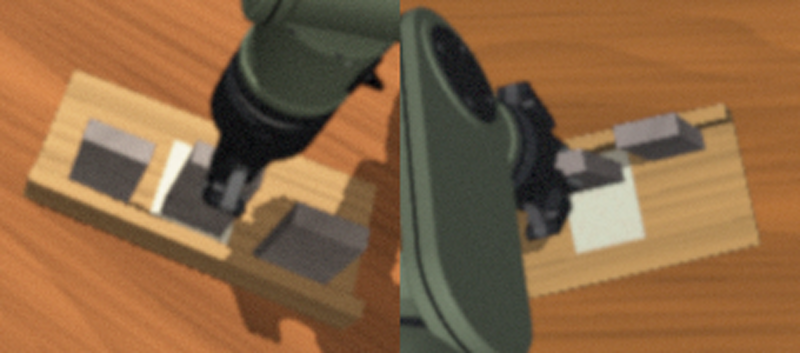

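The slab hangs upright over the paper, between its fellows: scene crop (205,190), top crop (595,170). I'll check the side centring numerically along lines across the tray.

Run:
```python
from h import *
e=np.radians(11.7);ex=np.array([np.cos(e),np.sin(e),0]);ey=np.array([-ex[1],ex[0],0])
t=np.arange(-45,-15,2)
def prof(d,o,z,ts):
    P=np.array([[o[0],o[1],z]+k/1000*ey for k in ts]);uv=proj(d,P).astype(np.float32)
    g=cv2.cvtColor(d["pixels"],cv2.COLOR_BGR2GRAY);return cv2.remap(g,uv[:,0:1],uv[:,1:2],cv2.INTER_LINEAR).ravel().tolist()
c=np.array([.5744,.2621,0])
T=load("t3.npz");S=load("s3.npz");print(t.tolist())
for k in(-8,-4,0,4):print("top",k,prof(T,c+k/1000*ex,.0143,t))
t2=np.arange(20,50,2);print(t2.tolist())
for k in(10,):
  for z in(.0143,.03,.05):print("scene +y",z,prof(S,c+k/1000*ex,z,t2))
  for z in(.0143,):print("scene -y",z,prof(S,c+k/1000*ex,z,-t2))
# paper edges in floor line well in front (before)
T0=load("top0.npz");p=c-.05*ex;tt=np.arange(-46,-22,2);print("paper -y",tt.tolist(),prof(T0,p,.008,tt));print("paper +y",prof(T0,p,.008,-tt))
S0=load("scene0.npz");print("S paper -y",prof(S0,p,.008,tt));print("S paper +y",prof(S0,p,.008,-tt))
```

```text
[-45, -43, -41, -39, -37, -35, -33, -31, -29, -27, -25, -23, -21, -19, -17]
top -8 [140, 140, 140, 147, 162, 186, 201, 201, 180, 144, 113, 101, 96, 95, 94]
top -4 [147, 149, 151, 156, 170, 188, 203, 204, 185, 139, 98, 79, 76, 73, 69]
top 0 [149, 150, 152, 155, 166, 186, 200, 198, 180, 136, 95, 77, 77, 78, 76]
top 4 [113, 119, 124, 132, 145, 158, 165, 162, 146, 117, 90, 78, 77, 76, 76]
[20, 22, 24, 26, 28, 30, 32, 34, 36, 38, 40, 42, 44, 46, 48]
scene +y 0.0143 [152, 152, 150, 145, 143, 142, 157, 157, 139, 113, 101, 99, 98, 97, 97]
scene +y 0.03 [71, 73, 72, 74, 105, 134, 146, 132, 110, 104, 104, 102, 101, 103, 102]
scene +y 0.05 [73, 72, 73, 81, 104, 118, 109, 98, 92, 94, 95, 94, 90, 92, 94]
scene -y 0.0143 [136, 133, 137, 147, 157, 167, 163, 146, 129, 127, 125, 112, 113, 118, 125]
paper -y [-46, -44, -42, -40, -38, -36, -34, -32, -30, -28, -26, -24] [145, 145, 146, 146, 148, 154, 172, 186, 195, 197, 197, 196]
paper +y [146, 143, 144, 147, 155, 176, 190, 196, 196, 195, 197, 198]
S paper -y [167, 174, 177, 178, 177, 181, 199, 222, 235, 237, 238, 238]
S paper +y [180, 178, 181, 193, 217, 233, 237, 237, 236, 236, 237, 239]
```

Slab and paper are centred on each other within about 1 mm. I'll go forward to just short of the fence and low.

Emit:
drive_tool([
  [0.002,0.0004,-0.001,0,0,0],
  [0.002,0.0004,-0.001,0,0,0],
  [0.002,0.0004,-0.001,0,0,0],
  [0.002,0.0004,-0.001,0,0,0],
  [0.001,0.0002,-0.0005,0,-0.001,0],
  [0,0,0,0,0,0],
  [0,0,0,0,0,0],
  [0,0,0,0,0,0],
])

```text
clock: 19.32
ee_pos: [0.5833, 0.2639, 0.2619]
tcp_rot: [-0.0, 0.631, 0.775, -0.0]
contact_force: [1.1, -0.4, -2.0]
grip_width: 0.0193
gripper_force: 60.2
```

Emit:
drive_tool([
  [0,0,-0.0005,0,0,0],
  [0,0,0,0,0,0],
  [0,0,-0.0005,0,0,0],
  [0,0,0,0,0,0],
  [0,0,0,0,0,0],
  [0,0,0,0,0,0],
  [0,0,0,0,0,0],
  [0,0,0,0,0,0],
])

```text
clock: 19.98
ee_pos: [0.5834, 0.2639, 0.2609]
tcp_rot: [-0.0, 0.631, 0.775, -0.0]
contact_force: [0.5, 0.2, -0.9]
grip_width: 0.0194
gripper_force: 60.2
```

```bash
python3 u.py 0 0
```

```text
t 19.98 tcp [0.5834 0.2639 0.2609] F [ 0.5  0.2 -0.9] w 0.0194 gf 60.2
goal tcp [0.5885 0.2658 0.2605] shift [ 0.0051  0.0019 -0.0004] turn [ 0.0001 -0.001   0.0002] q [0.41 0.53 1.6  0.   1.01 0.2 ]
```

Emit:
drive_tool([
  [0,0,-0.0005,0,0,0],
  [0,0,0,0,0,0],
  [0,0,0,0,0,0],
  [0,0,0,0,0,0],
  [0,0,-0.0003,0,0,0],
  [0,0,0,0,0,0],
  [0,0,0,0,0,0],
  [0,0,0,0,0,0],
])

```text
clock: 20.65
ee_pos: [0.5834, 0.2639, 0.2605]
tcp_rot: [-0.0, 0.631, 0.775, -0.0]
contact_force: [-0.8, -0.4, 3.2]
grip_width: 0.0197
gripper_force: 60.8
```

Emit:
drive_tool([
  [0,0,-0.0004,0,0,0],
  [0,0,0,0,0,0],
  [0,0,0,0,0,0],
  [0,0,0,0,0,0],
  [0,0,0,0,0,0],
  [0,0,0,0,0,0],
  [0,0,0,0,0,0],
  [0,0,0,0,0,0],
])

```text
clock: 21.32
ee_pos: [0.5834, 0.2639, 0.2605]
tcp_rot: [-0.0, 0.631, 0.775, -0.0]
contact_force: [-1.8, -1.2, 4.9]
grip_width: 0.0193
gripper_force: 61.3
```

Floor contact is at the expected height. I'll ease off a little and slide to the fence.

Emit:
drive_tool([
  [0,0,0.0006,0,0,0],
  [0.0005,0.0001,0,0,0,0],
  [0.0005,0.0001,0,0,0,0],
  [0.0005,0.0001,0,0,0,0],
  [0.0005,0.0001,0,0,0,0],
  [0.0005,0.0001,0,0,0,0],
  [0.0005,0.0001,0,0,0,0],
  [0,0,0,0,0,0],
])

```text
clock: 21.98
ee_pos: [0.5851, 0.2643, 0.2605]
tcp_rot: [-0.002, 0.631, 0.775, -0.003]
contact_force: [-5.7, -2.4, 8.0]
grip_width: 0.0195
gripper_force: 61.4
```

Emit:
drive_tool([
  [0.0005,0.0001,0,0,0,0],
  [0,0,0,0,0,0],
  [0.0005,0.0001,0,0,0,0],
  [0,0,0,0,0,0],
  [0,0,0,0,0,0],
  [0,0,0,0,0,0],
  [0,0,0,0,0,0],
  [0,0,0,0,0,0],
])

```text
clock: 22.65
ee_pos: [0.5856, 0.2644, 0.2605]
tcp_rot: [-0.002, 0.631, 0.775, -0.003]
contact_force: [-7.3, -1.9, 10.0]
grip_width: 0.0195
gripper_force: 61.5
```

The z load is growing with the push, so this may be floor friction rather than the fence. I'll unload the floor to tell which.

Emit:
drive_tool([
  [0,0,0.0006,0,0,0],
  [0,0,0,0,0,0],
  [0,0,0.0006,0,0,0],
  [0,0,0,0,0,0],
  [0,0,0,0,0,0],
  [0,0,0,0,0,0],
  [0,0,0,0,0,0],
  [0,0,0,0,0,0],
])

```text
clock: 23.32
ee_pos: [0.5874, 0.2647, 0.2613]
tcp_rot: [-0.0, 0.631, 0.775, -0.0]
contact_force: [0.6, 0.2, -1.3]
grip_width: 0.0192
gripper_force: 60.2
```

```bash
python3 u.py 0 0
```

```text
t 23.32 tcp [0.5874 0.2647 0.2613] F [ 0.6  0.2 -1.3] w 0.0192 gf 60.2
goal tcp [0.5885 0.2658 0.2605] shift [ 0.0011  0.0011 -0.0008] turn [ 0.0002 -0.0011  0.0002] q [0.41 0.54 1.59 0.   1.01 0.2 ]
```

It was friction, and the slab is free again about 0.5 mm above the floor. I'll find the fence from here.

Emit:
drive_tool([
  [0.0004,0.0005,0,0,0,0],
  [0,0,0,0,0,0],
  [0.0005,0.0003,0,0,0,0],
  [0,0,0,0,0,0],
  [0,0,0,0,0,0],
  [0,0,0,0,0,0],
  [0,0,0,0,0,0],
  [0,0,0,0,0,0],
])

```text
clock: 23.98
ee_pos: [0.5882, 0.2655, 0.2615]
tcp_rot: [-0.0, 0.631, 0.775, -0.0]
contact_force: [-0.9, 0.1, -1.9]
grip_width: 0.0191
gripper_force: 60.2
```

Emit:
drive_tool([
  [0.0005,0.0001,0,0,0,0],
  [0,0,0,0,0,0],
  [0,0,0,0,0,0],
  [0,0,0,0,0,0],
  [0,0,0,0,0,0],
  [0,0,0,0,0,0],
  [0,0,0,0,0,0],
  [0,0,0,0,0,0],
])

```text
clock: 24.65
ee_pos: [0.5887, 0.2656, 0.2615]
tcp_rot: [-0.0, 0.631, 0.775, -0.0]
contact_force: [-0.2, 0.1, -1.0]
grip_width: 0.0191
gripper_force: 60.2
```

Emit:
drive_tool([
  [0.0005,0.0001,0,0,0,0],
  [0,0,0,0,0,0],
  [0,0,0,0,0,0],
  [0,0,0,0,0,0],
  [0,0,0,0,0,0],
  [0,0,0,0,0,0],
  [0,0,0,0,0,0],
  [0,0,0,0,0,0],
])

```text
clock: 25.32
ee_pos: [0.5891, 0.2657, 0.2614]
tcp_rot: [-0.001, 0.631, 0.775, -0.001]
contact_force: [-2.0, -0.5, -0.1]
grip_width: 0.0191
gripper_force: 60.3
```

The fence is found at x = 0.589, as predicted. I'll set the slab on the floor, then press by a small counter-tilt so that its face stays flush (the tool's compliance is mostly rotational).

Emit:
drive_tool([
  [0,0,-0.0005,0,0,0],
  [0,0,0,0,0,0],
  [0,0,-0.0004,0,0,0],
  [0,0,0,0,0,0],
  [0,0,0,0,0,0],
  [0,0,0,0,0,0],
  [0,0,0,0,0,0],
  [0,0,0,0,0,0],
])

```text
clock: 25.98
ee_pos: [0.5891, 0.2657, 0.2606]
tcp_rot: [-0.0, 0.631, 0.775, -0.001]
contact_force: [-2.9, -0.6, 0.1]
grip_width: 0.0195
gripper_force: 60.4
```

Emit:
drive_tool([
  [0,0,0,0.0005,-0.0025,0],
  [0,0,0,0,0,0],
  [0,0,0,0,0,0],
  [0,0,0,0,0,0],
  [0,0,0,0,0,0],
  [0,0,0,0,0,0],
  [0,0,0,0,0,0],
  [0,0,0,0,0,0],
])

```text
clock: 26.65
ee_pos: [0.5889, 0.2657, 0.2605]
tcp_rot: [0.0, 0.631, 0.775, -0.0]
contact_force: [-4.8, -0.8, 2.0]
grip_width: 0.0192
gripper_force: 60.6
```

```bash
python3 u.py 0 0
```

```text
t 26.65 tcp [0.5889 0.2657 0.2605] F [-4.8 -0.8  2. ] w 0.0192 gf 60.6
goal tcp [0.5885 0.2658 0.2605] shift [-0.0004  0.0001 -0.    ] turn [ 0.0001 -0.      0.0002] q [ 0.41  0.54  1.59 -0.    1.01  0.2 ]
```

Emit:
drive_tool([
  [0,0,0,0.0005,-0.0025,0],
  [0,0,0,0,0,0],
  [0,0,0,0,0,0],
  [0,0,0,0.0003,-0.0015,0],
  [0,0,0,0,0,0],
  [0,0,0,0,0,0],
  [0,0,0,0,0,0],
  [0,0,0,0,0,0],
])

```text
clock: 27.32
ee_pos: [0.5884, 0.2656, 0.2605]
tcp_rot: [0.001, 0.631, 0.775, 0.001]
contact_force: [-5.6, -1.3, 2.8]
grip_width: 0.0195
gripper_force: 60.7
```

```bash
python3 u.py 0 0
```

```text
t 27.32 tcp [0.5884 0.2656 0.2605] F [-5.6 -1.3  2.8] w 0.0195 gf 60.7
goal tcp [0.5885 0.2658 0.2605] shift [ 0.0001  0.0002 -0.    ] turn [-0.0003  0.0024  0.0003] q [ 0.41  0.54  1.59 -0.    1.01  0.2 ]
```

Now I'll push by shift.

Emit:
drive_tool([
  [0.0005,0.0001,0,0,0,0],
  [0,0,0,0,0,0],
  [0,0,0,0,0,0],
  [0.0005,0.0001,0,0,0,0],
  [0,0,0,0,0,0],
  [0,0,0,0,0,0],
  [0,0,0,0,0,0],
  [0,0,0,0,0,0],
])

```text
clock: 27.98
ee_pos: [0.5889, 0.2657, 0.2605]
tcp_rot: [0.0, 0.632, 0.775, 0.0]
contact_force: [-8.3, -1.7, 4.7]
grip_width: 0.019
gripper_force: 61.0
```

```bash
python3 u.py 0 0
```

```text
t 27.98 tcp [0.5889 0.2657 0.2605] F [-8.3 -1.7  4.7] w 0.019 gf 61.0
goal tcp [0.5885 0.2658 0.2605] shift [-0.0004  0.0001 -0.    ] turn [0.0001 0.0004 0.0007] q [ 0.41  0.54  1.59 -0.    1.01  0.2 ]
```

Emit:
drive_tool([
  [0.0005,0.0001,0.0003,0.0001,-0.0006,0],
  [0,0,0,0,0,0],
  [0,0,0,0,0,0],
  [0.0005,0.0001,0.0003,0.0002,-0.001,0],
  [0,0,0,0,0,0],
  [0,0,0,0,0,0],
  [0,0,0,0,0,0],
  [0,0,0,0,0,0],
])

```text
clock: 28.65
ee_pos: [0.5893, 0.2658, 0.2606]
tcp_rot: [-0.0, 0.632, 0.775, -0.0]
contact_force: [-10.1, -1.0, 3.1]
grip_width: 0.019
gripper_force: 60.8
```

```bash
python3 u.py 0 0
```

```text
t 28.65 tcp [0.5893 0.2658 0.2606] F [-10.1  -1.    3.1] w 0.019 gf 60.8
goal tcp [0.5885 0.2658 0.2605] shift [-0.0008  0.     -0.0001] turn [ 0.0005 -0.0008  0.0009] q [ 0.41  0.54  1.58 -0.    1.02  0.2 ]
```

Emit:
drive_tool([
  [0.0005,0.0001,0.0002,0.0002,-0.001,0],
  [0,0,0,0,0,0],
  [0,0,0,0,0,0],
  [0,0,0,0,0,0],
  [0,0,0,0,0,0],
  [0,0,0,0,0,0],
  [0,0,0,0,0,0],
  [0,0,0,0,0,0],
])

```text
clock: 29.32
ee_pos: [0.5894, 0.2658, 0.2606]
tcp_rot: [-0.0, 0.632, 0.775, -0.001]
contact_force: [-11.7, -1.5, 4.3]
grip_width: 0.0192
gripper_force: 60.8
```

Emit:
drive_tool([
  [0,0,0,0,0,0],
  [0,0,0,0,0,0],
  [0,0,0,0,0,0],
  [0,0,0,0,0,0],
  [0,0,0,0,0,0],
  [0,0,0,0,0,0],
  [0,0,0,0,0,0],
  [0,0,0,0,0,0],
])

```text
clock: 29.98
ee_pos: [0.5894, 0.2658, 0.2606]
tcp_rot: [-0.0, 0.632, 0.775, -0.001]
contact_force: [-12.1, -1.5, 3.1]
grip_width: 0.0192
gripper_force: 60.8
```

```bash
python3 u.py 0 0
```

```text
t 29.98 tcp [0.5894 0.2658 0.2606] F [-12.1  -1.5   3.1] w 0.0192 gf 60.8
goal tcp [0.5885 0.2658 0.2605] shift [-0.0009 -0.     -0.0001] turn [ 0.0007 -0.0013  0.001 ] q [ 0.41  0.54  1.58 -0.    1.02  0.2 ]
```

About 11–12 N held for well over a second. I'll hold a moment more, then ease off in two steps and open.

Emit:
drive_tool([
  [0,0,0,0,0,0],
  [0,0,0,0,0,0],
  [0,0,0,0,0,0],
  [0,0,0,0,0,0],
  [-0.0005,-0.0001,0,-0.0002,0.001,0],
  [-0.0005,-0.0001,0,-0.0002,0.001,0],
  [-0.0005,-0.0001,0,-0.0002,0.001,0],
  [0,0,0,0,0,0],
])

```text
clock: 30.65
ee_pos: [0.589, 0.2657, 0.2605]
tcp_rot: [0.0, 0.632, 0.775, -0.0]
contact_force: [-7.6, -0.3, 0.6]
grip_width: 0.0194
gripper_force: 60.5
```

Emit:
drive_tool([
  [0,0,0,-0.0002,0.001,0],
  [0,0,-0.0003,0,0,0],
  [0,0,0,0,0,0],
  [0,0,0,0,0,0],
  [0,0,0,0,0,0],
  [0,0,0,0,0,0],
  [0,0,0,0,0,0],
  [0,0,0,0,0,0],
], squeeze=20)

```text
clock: 31.32
ee_pos: [0.5891, 0.2657, 0.2605]
tcp_rot: [-0.0, 0.632, 0.775, -0.0]
contact_force: [-7.0, -1.8, 1.5]
grip_width: 0.0193
gripper_force: 60.6
```

```bash
python3 u.py 0 0
```

```text
t 31.32 tcp [0.5891 0.2657 0.2605] F [-7.  -1.8  1.5] w 0.0193 gf 60.6
goal tcp [0.5885 0.2658 0.2605] shift [-0.0006  0.0001 -0.    ] turn [ 0.0003 -0.0006  0.0006] q [ 0.41  0.54  1.58 -0.    1.01  0.2 ]
```

Emit:
drive_tool([
  [-0.0005,-0.0001,0,0,0,0],
  [0,0,0,0,0,0],
  [-0.0004,-0.0001,0,0,0,0],
  [0,0,0,0,0,0],
  [0,0,0,-0.0001,0.0005,0],
  [0,0,0,0,0,0],
  [0,0,0,0,0,0],
  [0,0,0,0,0,0],
])

```text
clock: 31.98
ee_pos: [0.5887, 0.2656, 0.2605]
tcp_rot: [0.0, 0.632, 0.775, 0.0]
contact_force: [-5.7, -0.7, 0.2]
grip_width: 0.0191
gripper_force: 60.5
```

Emit:
drive_tool([
  [0,0,0,0,0,0],
  [0,0,0,0,0,0],
  [0,0,0,0,0,0],
  [0,0,0,0,0,0],
  [0,0,0,0,0,0],
  [0,0,0,0,0,0],
  [0,0,0,0,0,0],
  [0,0,0,0,0,0],
], gripper=0.032)

```text
clock: 32.65
ee_pos: [0.5894, 0.2657, 0.2611]
tcp_rot: [0.001, 0.631, 0.775, 0.002]
contact_force: [-0.6, 0.4, 0.1]
grip_width: 0.0322
gripper_force: 0.0
```

Emit:
drive_tool([
  [0,0,0,0,0,0],
  [0,0,0,0,0,0],
  [0,0,0,0,0,0],
  [0,0,0.004,0,0,0],
  [0,0,0.01,0,0,0],
  [0,0,0.016,0,0,0],
  [0,0,0.02,0,0,0],
  [0,0,0.025,0,0,0],
], gripper=0.055)

```text
clock: 33.32
ee_pos: [0.5891, 0.2656, 0.3366]
tcp_rot: [0.001, 0.631, 0.775, 0.001]
contact_force: [-0.5, -1.1, -0.2]
grip_width: 0.0551
gripper_force: 0.0
```

Emit:
drive_tool([
  [0,0,0.025,0,0,0],
  [0,0,0.025,0,0,0],
  [0,0,0.025,0,0,0],
  [0,0,0.02,0,0,0],
  [0,-0.025,0.02,0,0,0],
  [0,-0.035,0.01,0,0,0],
  [-0.02,-0.03,0,0,0,0],
  [-0.02,-0.03,0,0,0,0],
])

```text
clock: 33.98
ee_pos: [0.549, 0.1445, 0.4627]
tcp_rot: [0.002, 0.631, 0.775, 0.003]
contact_force: [-0.3, -0.1, -0.9]
grip_width: 0.0548
gripper_force: 0.0
```

Emit:
drive_tool([
  [-0.02,-0.035,0,0,0,0],
  [-0.02,-0.035,0,0,0,0],
  [-0.02,-0.035,0,0,0,0],
  [-0.02,-0.035,0,0,0,0],
  [-0.02,-0.035,0,0,0,0],
  [-0.02,-0.035,0,0,0,0],
  [-0.01,-0.03,0,0,0,0],
  [0,-0.02,0,0,0,0],
])

```text
clock: 34.65
ee_pos: [0.4167, -0.1161, 0.4626]
tcp_rot: [0.002, 0.632, 0.775, 0.001]
contact_force: [0.7, 0.6, -0.3]
grip_width: 0.0549
gripper_force: 0.0
```

I have used all my pictures, so I'll check numerically: the three slabs' top faces (z = 128 mm) in tray axes, and whether the neighbours moved.

Run:
```python
from h import *
e=np.radians(11.7);R=np.array([[np.cos(e),np.sin(e)],[-np.sin(e),np.cos(e)]])
c0=np.array([543.5,256.5])
def tops(d,lo,box):
    h=cv2.cvtColor(cv2.medianBlur(d["pixels"],3),cv2.COLOR_BGR2HSV);m=((h[...,1]<75)&(h[...,2]>lo)&(h[...,2]<180)).astype(np.uint8)
    k=np.zeros_like(m);u0,v0,u1,v1=box;k[v0:v1,u0:u1]=m[v0:v1,u0:u1]
    for q in cv2.findContours(k,cv2.RETR_EXTERNAL,cv2.CHAIN_APPROX_NONE)[0]:
        if cv2.contourArea(q)<80: continue
        p=(ray(d,q[:,0],.128)[:,:2]*1000-c0)@R.T
        r=cv2.minAreaRect(p.astype(np.float32));print("  centre",np.round(r[0],1),"size",np.round(r[1],1),"ang",round(r[2],1))
for n,lo,box in(("scene",105,(370,225,525,330)),("top",100,(110,150,275,235))):
    d=get_image(n);np.savez(n+"9.npz",**d)
    print(n,"before");tops(load(n+"0.npz"),lo,box);print(n,"now");tops(d,lo,box)
    a=cv2.cvtColor(d["pixels"],cv2.COLOR_BGR2GRAY).astype(int)-cv2.cvtColor(load(n+"0.npz")["pixels"],cv2.COLOR_BGR2GRAY)
```

```text
scene before
  centre [45.6 84.8] size [58.1 20.2] ang 89.1
  centre [ 46.  -83.8] size [52.2 19.6] ang 87.9
scene now
  centre [45.9 84.8] size [58.1 19.5] ang 89.8
  centre [ 55.9 -10.4] size [35.4 78. ] ang 27.5
  centre [ 46.8 -82.9] size [52.2 20.1] ang 85.8
top before
  centre [44.7 84. ] size [20.1 55.9] ang 1.0
  centre [ 34.4 -62. ] size [ 37.4 109.8] ang 19.4
top now
  centre [44.5 83.1] size [20.2 57.8] ang 0.3
  centre [45.2 -2.4] size [58.8 20.5] ang 89.4
  centre [ 34.6 -60.4] size [ 35.2 112.3] ang 21.7
```

The slab stands in line with its fellows, at x 45.2 against 44.5 mm and within 0.5 mm of mid-paper. Its angle is within a degree and the neighbours haven't moved. I'll hand in.

```bash
python3 -c "
from station import bot
print(bot.hand_in())"
```

```text
the job is handed in; nothing more can be done
None
```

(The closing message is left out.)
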